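# Seat a dowel pin in a bench gauge and clamp it with the ratchet thimble

## Robot

A 6-joint arm with a two-finger parallel gripper is mounted at the origin on the work surface. World frame = base frame: x ahead of the robot, y to its left, z up, the work surface at z = 0. Lengths are in mm, angles in rad, forces in N, time in s.
With the tool pointing down it reaches from about 200 to 875 mm from the base axis. Payload 3.4 kg.
Tool frame: the origin (TCP) lies midway between the tips of the shut fingers; the grasp point (between the pads) lies 19 mm behind it; z points along the fingers, y is the direction in which the jaws open and shut (so a half turn about z gives the same grasp; the last joint's range is limited). The gripper opens to 94 mm and grips with 3 to 60 N. Pads are 16 mm wide; open, the fingers measure 119 mm over their backs; the gripper's body (75 mm by 177 mm) begins 78 mm behind the grasp point.
Start: joints at [-1.332, 0.276, 1.505, -0, 1.361, -0.121], TCP at [202.451, -538.218, 205.493] pointing down, gripper open.
Joint ranges: [-2.89, 2.89], [-0.75, 2.08], [0.22, 2.7], [-1.18, 4.32], [0.11, 2.71], [-2.7, 2.7]. Speed limits (rad/s): [2.57, 2.57, 3.14, 3.14, 3.14, 3.14].

## Interface

Orientations are given as a 3x3 rotation matrix whose columns are the frame's x, y, z axes.
In Python, from station import get_obs, snapshot, workorder gives the robot as it stands.
- The arm moves only by the tool servo_tool, never from a script. Its argument "series" is a list of rows, each a list of 5 numbers: the finger opening in m, from 0 to 0.094, then the shift along the tool's x, y, z in m, then the turn about the tool's z in rad. In form: [[gripper, tx, ty, tz, spin], ...]. A call has 1 to 8 rows; each row shifts and turns the pose as measured when the row begins, along the tool's axes as they then stand; what a row does not reach is not made up. A row lasts 1/12 s, in which the tool goes at most 41.7 mm and 7.16 degrees, less where a joint would pass 70% of its speed; a pose out of reach is approached as far as the arm can. A call with a gripper value outside its range is refused whole. The fingers move at their own pace and stop on an object; "force" is the grip in N (left out, the last holds). Time passes only in rows, so rows that do not move let the fingers close. It gives the time, the measured TCP pose, the force and the opening at its end, in the units of the state.
- get_obs(): the state, without advancing time (a new reading comes with each control period).
- snapshot(name): name is "side" or "top"; returns a dict with "pixels" (420x560x3 uint8, red, green, blue), "intrinsics" (3x3 intrinsics, pixels), "R" (3x3) and "t" (3): a world point X has camera coordinates R X + t. Camera axes: x right, y down, z forward; pixel columns grow to the right and rows downward; lengths in mm; the calibration is good to about 2 mm. A picture is of the moment at which its call begins. There is no depth.
- workorder.sign_off(): hands the job in, once; it reports no verdict.
The state is a dict: "clock": time; "joint_pos": joint angles; "qd": joint speeds; "tau": joint torques, N m; "position": TCP position; "orientation": TCP orientation; "contact_force": force on the tool from outside, world axes, zero at the start; "ft_torque": the same for the moment, N m; "gripper_width": opening from 0.0 (shut) to 1.0 (fully open).
Only numpy, scipy, OpenCV 4.12 (cv2) and the standard library are available. Lean on these libraries where they do the work, as an engineer would, in place of code of your own. Each camera call takes 0.05 s, during which the arm holds its last target.

## Task

Gently push the steel pin along the gauge's V-bed until its far end touches the orange stop, then turn the dark ratchet cap on top clockwise (seen from above) until the spindle has come down on the pin and you feel the cap slip on the sleeve. Let it slip clearly, by some 20 to 40 degrees, but stop before a quarter turn of slip, and never tighten by the silver sleeve. Let go with the pin clamped against the stop, and leave the other things on the table alone.

Things in the scene. Friction and masses are not known exactly. Their poses are not given: they have to be found in the camera images.
- gauge: Bench gauge, fixed. Origin: table level, under the spindle's axis; x runs along the V-bed to the stop and column, z up. Base plate 200 x 110 x 16, centred. Blue V-bed 34 mm wide, x -85 to 25 mm; walls end at z 68. Column x 50 to 95, z to 170; head over the bed 50 mm wide, x -25 to 95, z 125 to 170. On the head, on the axis, stand the silver sleeve (z 171 to 204) and ratchet cap (z 205 to 245).
- pin: Loose bright steel pin, diameter 14 mm, length 130 mm, about 0.16 kg, lying in the V-bed 12 to 32 mm short of the stop, its axis 70 mm above the table. Origin at its centre, x axis along it towards the stop. Slides against 1 to 2 N of dry friction.
- pin_near_end (a point): Centre of the pin's free end face, the one to push. It always juts out 20 mm or more past the V-bed, 70 mm above the table, with only the base plate (top at 16 mm) or the table below. x axis as the pin's, pointing to the stop.
- pin_far_end (a point): Centre of the pin's other end face, which must come to the stop. x axis as the pin's.
- stop_face (a point): Centre of the orange stop's face, on the pin's axis; x axis points on from the pin into the stop. The stop is rigid and delicate: 20 N on it is too much.
- stop: The orange end stop itself, 26 x 26 mm, 12 mm thick, fixed on the gauge; origin at the centre of its face. The steel spindle (diameter 10 mm) comes down from the head 25 mm before it, on to the pin, 4.8 mm per radian of clockwise sleeve turn; its start height is not measured: 0.9 to 2.7 rad of turning bring it down.
- cap_grip (a point): On the ratchet cap's vertical axis at gripping height, 231 mm above the table: 27 mm above the sleeve, 14 mm below the cap's top. Dark ribbed cylinder, diameter 26 mm, 40 mm tall, red line on top along this x axis. It stays at its height. Turning takes 0.04 N m; when the spindle presses the pin this rises in a few tenths of a rad to 0.13 N m and the cap slips on the sleeve at that steady torque.
- sleeve_mark (a point): Red mark on the top rim of the silver sleeve (diameter 34 mm), 14.5 mm from the axis along the sleeve's own x axis. Parallel to the cap's red line at the start and until the cap slips. Turned by the sleeve, the pin is overloaded (the ratchet gives it about 19 N, 25 N is too much). When let go, the sleeve may ease back a little; the pin stays clamped.
- setting_ring_top (a point): Bystander: loose steel ring, outer diameter 52 mm, 18 mm tall, beside the gauge; point at the centre of its top.
- gauge_block: Bystander: loose brass block 35 x 30 x 20 mm, beside the gauge; origin at the centre of its underside.
- screwdriver: Bystander: loose screwdriver lying on the right of the table.
- parts_bin: Bystander: loose blue bin 110 x 150 x 55 mm on the left of the table; origin at the centre of its underside.
Mind the look-alikes: they are no part of the job. What is meant by the pin is not purple, and is the larger of those in its own colour.

How it is judged (in metres and radians):
On the way, in this order (a step that is already met when the one before it is completed fails the run):
1. the pin is pushed home: its far end within 2 mm of the stop (distance between pin_far_end and stop_face below 0.002 m), for 0.2 s.
2. the spindle presses on the seated pin with more than 3 N and the cap has slipped at least 0.15 rad on the sleeve (distance between pin_far_end and stop_face below 0.002 m and contact force between spindle_c0 and pin above 3 N and angle between the x axis of cap_grip and the x axis of sleeve_mark, either way round above 0.15 rad), for 0.2 s.
At the end, for the whole second after the job is handed in: The pin lies at rest with its far end within 2 mm of the stop, the spindle clamps it with more than 3 N, the cap has slipped on the sleeve by 0.15 to 1.5 rad, and nothing touches the robot (all of step 2 and linear speed of pin below 0.01 m/s).
It fails at once if the stop is pushed with more than 20 N (contact force between stop and pin above 20 N).
It fails at once if the spindle presses the pin with more than 25 N (tightened without the ratchet) (contact force between spindle_c0 and pin above 25 N).
It fails at once if the cap slips more than 1.5 rad on the sleeve (angle between the x axis of cap_grip and the x axis of sleeve_mark, either way round above 1.5 rad).
It fails at once if the ring, the brass block, the screwdriver or the bin is moved by more than 20 mm (distance of any of setting_ring_top, gauge_block, screwdriver, parts_bin from where it was at the start of the episode above 0.02 m).
It also fails if it takes over 72 s, if anything falls off the work surface, if the arm or the gripper's body presses on something with over 40 N, if the wrist force passes 120 N, or if a joint passes its speed limit or range.

## Working session

There is one attempt and no reset: what is moved stays moved. The work goes in short steps, Python scripts to look and compute and a tool call to move; the robot and the scene stay as the last step left them, time stands still between calls to the robot, and variables do not carry over. Pictures are saved under pics/ and viewed, and the job is handed in when it is done.

Besides the shell and the picture viewer there is one more tool, called as name([rows], argument=value, ...), one row to a line, values as JSON. servo_tool: Moves the arm, as the interface text tells. Its arguments: {"type":"object","properties":{"series":{"type":"array"},"force":{"type":"number"}},"required":["series"]}

```bash
ls; mkdir -p pics
python3 - <<'E'
from station import get_obs, snapshot
import cv2, numpy as np
o=get_obs()
for k,v in o.items(): print(k,np.round(v,3).tolist())
for n in("side","top"):
    s=snapshot(n); cv2.imwrite(f"pics/{n}0.png",s["pixels"][:,:,::-1]); np.savez(f"pics/{n}0.npz",**s)
    print(n,np.round(s["intrinsics"],1).tolist(),np.round(s["R"],4).tolist(),np.round(s["t"],1).tolist())
E
```

```text
pics
clock 0.0
joint_pos [-1.332, 0.277, 1.506, -0.0, 1.361, -0.121]
qd [-0.001, 0.001, 0.0, -0.0, -0.001, -0.001]
tau [-0.002, -40.459, -23.724, 0.07, 0.034, -0.0]
position [202.302, -537.642, 204.627]
orientation [[0.936, 0.352, -0.0], [0.352, -0.936, 0.002], [0.0, -0.002, -1.0]]
contact_force [-0.51, -0.093, 0.175]
ft_torque [0.033, -0.026, -0.057]
gripper_width 0.999
side [[431.4, 0.0, 276.8], [0.0, 431.4, 208.8], [0.0, 0.0, 1.0]] [[0.4381, 0.8989, 0.0058], [0.5404, -0.2583, -0.8008], [-0.7183, 0.354, -0.599]] [-282.2, -176.4, 1517.5]
top [[535.9, 0.0, 277.6], [0.0, 535.9, 212.0], [0.0, 0.0, 1.0]] [[-0.0377, -0.9993, 0.0017], [-0.9768, 0.0365, -0.211], [0.2108, -0.0096, -0.9775]] [61.2, 591.4, 1494.3]
```

View pics/side0.png

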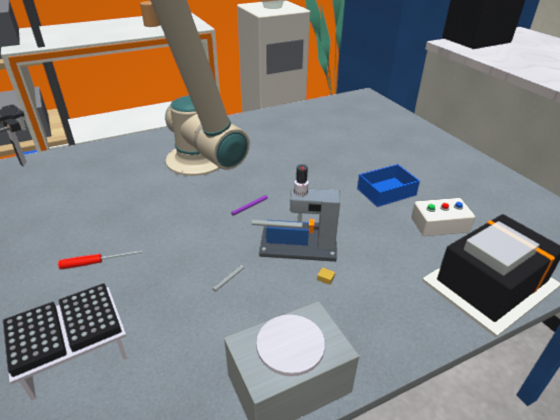

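View pics/top0.png

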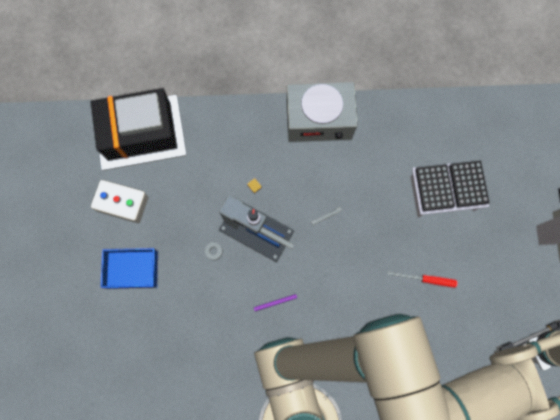

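The side view shows the gauge at about (300,225) with a grey pin in its bed, from (252,223) to (308,226). There is a purple rod at (250,205) and a small loose grey rod at (228,278). In the top view these are at (280,238), (275,302) and (326,215). I'll enlarge both views.

Run:
```python
import cv2
a=cv2.imread("pics/side0.png")[150:300,205:355]; b=cv2.imread("pics/top0.png")[170:320,200:350]
cv2.imwrite("pics/c1.png",cv2.resize(a,(600,600),interpolation=cv2.INTER_CUBIC))
cv2.imwrite("pics/c2.png",cv2.resize(cv2.imread("pics/top0.png")[190:270,210:310],(800,640)[:1]+(600,) if 0 else (750,600),interpolation=cv2.INTER_CUBIC))
```

```text
(no output)
```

View pics/c1.png

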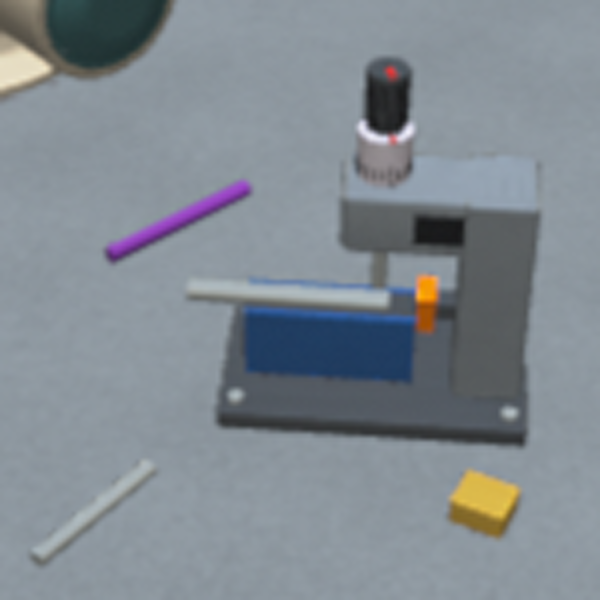

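View pics/c2.png

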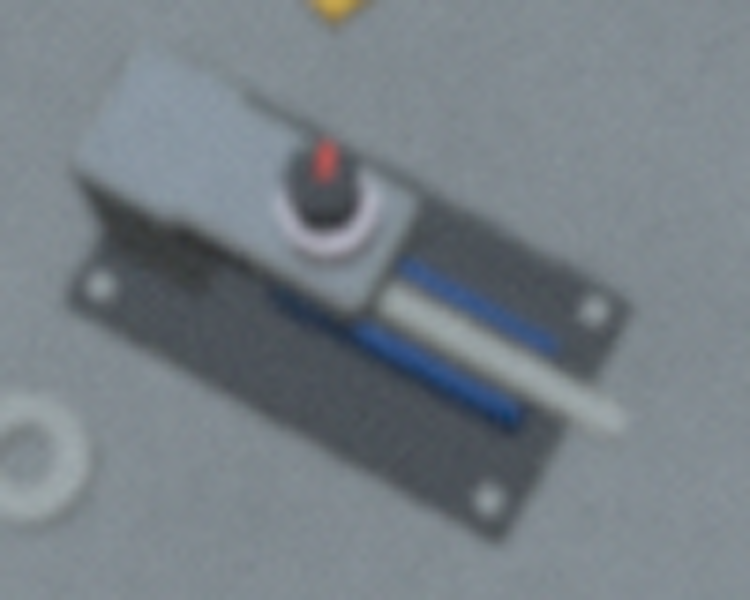

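Candidates for the pin:
- The purple rod at side (250,205) is ruled out by its colour.
- The small grey rod at side (228,278) is the shorter of the two grey ones.
- The grey pin in the V-bed, from (252,222) to (302,225), is the larger one in its colour and lies in the bed. The crops confirm it's the one meant.

Next I'll fit the gauge pose and triangulate.

```bash
cat > h.py <<'E'
import numpy as np, cv2
from scipy.optimize import least_squares
C={n:dict(np.load(f"pics/{n}0.npz")) for n in("side","top")}
def proj(n,X):
    c=C[n]; X=np.atleast_2d(X).astype(float)
    return cv2.projectPoints(X,cv2.Rodrigues(c["R"])[0],c["t"].astype(float),c["intrinsics"],None)[0][:,0]
def P(n): c=C[n]; return c["intrinsics"]@np.c_[c["R"],c["t"]]
def tri(a,b):
    X=cv2.triangulatePoints(P("side"),P("top"),np.array(a,float).reshape(2,1),np.array(b,float).reshape(2,1)); X=(X[:3]/X[3])[:,0]
    return X, np.linalg.norm(proj("side",X)-a), np.linalg.norm(proj("top",X)-b)
s=lambda x,y:(x/4+205-.375,y/4+150-.375)
t=lambda x,y:(x/7.5+210-.43,y/7.5+190-.43)
def G(p,q): # gauge->world
    c,s_=np.cos(p[2]),np.sin(p[2]); q=np.atleast_2d(q).astype(float)
    return np.c_[p[0]+c*q[:,0]-s_*q[:,1],p[1]+s_*q[:,0]+c*q[:,1],q[:,2]]
E
cat > m.py <<'E'
from h import *
print("cap top",tri(s(388,69),t(325,172)))
print("pin near",tri(s(190,289),t(617,420)))
# gauge pts: gauge coords, cam, pixel
D=[((-100,-55,16),"side",None)]
obs=[((-100,-55,16),"top",t(632,302)),((-100,55,16),"top",t(497,538)),((100,55,16),"top",t(72,296)),
 ((-25,-25,170),"top",t(420,195)),((-25,25,170),"top",t(352,310)),((95,25,170),"top",t(75,163)),((95,-25,170),"top",t(150,45)),
 ((-100,-55,16),"side",s(220,416)),((100,-55,16),"side",s(526,434)),((95,-25,170),"side",s(540,208)),((-25,-25,170),"side",s(343,208)),
 ((0,0,245),"side",s(388,69)),((0,0,245),"top",t(325,172)),((95,25,170),"side",s(537,158))]
def res(p): return np.concatenate([(proj(n,G(p,q))[0]-u) for q,n,u in obs])
X=tri(s(388,69),t(325,172))[0]
best=min((least_squares(res,[X[0],X[1],a],loss="soft_l1") for a in np.arange(0,6.3,.7)),key=lambda r:r.cost)
p=best.x;print("gauge",p,best.cost);print(np.round(res(p).reshape(-1,2),1))
for nm,q in [("near",tri(s(190,289),t(617,420))[0])]:
    c,s_=np.cos(p[2]),np.sin(p[2]); d=q[:2]-p[:2]; print("pin near in gauge",c*d[0]+s_*d[1],-s_*d[0]+c*d[1],q[2])
np.save("g.npy",p)
print("far end px check: proj near+130", [np.round(proj("side",G(p,[x,0,70]))[0],1) for x in(-105,-117,-125,-137,25)], "seen",s(190,289),s(390,299))
E
python3 m.py
```

```text
cap top (array([555.89346306, 104.64241644, 243.56547257]), np.float64(0.5140613983783883), np.float64(0.3052799766025571))
pin near (array([492.57938498,   1.98837181,  69.08845217]), np.float64(0.04516666902245588), np.float64(0.026686883658591152))
gauge [555.20979866 105.27996284  13.5937697 ] 12.599169243867067
[[ 0.3 -1. ]
 [ 0.4 -0.3]
 [-1.8 -0.5]
 [ 0.7 -0.7]
 [ 0.6 -0.1]
 [-1.1 -1.7]
 [-1.8 -1.7]
 [-1.8 -1.8]
 [-0.1 -1.2]
 [-0.2 -0.9]
 [-1.2 -3.7]
 [-0.4 -0.7]
 [-0.5  0. ]
 [-0.  -0.1]]
pin near in gauge -120.79602869607648 0.20235410432776746 69.08845217462638
far end px check: proj near+130 [array([258.2, 222. ]), array([253.6, 221.7]), array([250.5, 221.5]), array([246. , 221.3]), array([308.2, 225.1])] seen (252.125, 221.875) (302.125, 224.375)
```

The fit agrees with the text. Cap top height measures 243.6 against 245, pin axis 69.1 against 70, and bed yaw about 1.025 rad. The near end is at gauge x ≈ -121, so about 16 mm short of home. Moving to the stand-off with fingers shut.

servo_tool([
  [0,0.031,-0.027,0,0],
  [0,0.031,-0.027,0,0],
  [0,0.031,-0.027,0,0],
  [0,0.031,-0.027,0,0],
  [0,0.031,-0.027,0,0],
  [0,0.031,-0.027,0,0],
  [0,0.031,-0.027,0,0],
  [0,0.031,-0.027,0,0],
], force=20)

```text
clock: 0.77
position: [357.5, -248.8, 199.4]
orientation: [[0.941, 0.338, -0.004], [0.338, -0.941, 0.003], [-0.003, -0.005, -1.0]]
contact_force: [0.5, -1.8, -0.0]
gripper_width: 0.474
```

servo_tool([
  [0,0.028,-0.021,0,-0.12],
  [0,0.028,-0.021,0,-0.12],
  [0,0.028,-0.018,0,-0.12],
  [0,0.028,-0.018,0,-0.12],
  [0,0.028,-0.015,0,-0.12],
  [0,0.028,-0.015,0,-0.12],
  [0,0,0,0,0],
  [0,0,0,0,0],
])

```text
clock: 1.43
position: [428.2, -45.1, 198.2]
orientation: [[0.45, 0.893, -0.005], [0.893, -0.45, 0.008], [0.005, -0.008, -1.0]]
contact_force: [-0.1, 0.5, -0.1]
gripper_width: 0.007
```

```bash
cat > w.py <<'E'
from station import get_obs
import numpy as np
p=np.load("g.npy"); 
import sys
def st(yt=1.025,tg=None):
    o=get_obs(); R=np.array(o["orientation"]); x=np.array(o["position"]); c,s=np.cos(p[2]),np.sin(p[2]); d=x-[p[0],p[1],0]
    print("t",round(o["clock"],2),"gauge xyz",np.round([c*d[0]+s*d[1],-s*d[0]+c*d[1],x[2]],1),"yaw",round(np.arctan2(R[1,0],R[0,0]),3),"j",np.round(o["joint_pos"],2),"F",np.round(o["contact_force"],2),"M",np.round(o["ft_torque"],3),"w",round(o["gripper_width"]*94,1))
    if tg is not None:
        w=np.array([p[0]+c*tg[0]-s*tg[1],p[1]+s*tg[0]+c*tg[1],tg[2]]); print("tool shift",np.round(R.T@(w-x),1))
a=[float(v) for v in sys.argv[1:]]
st(tg=a if a else None)
E
sed -i 's/np.save("g.npy",p)/p[2]%=2*np.pi;np.save("g.npy",p)/' m.py; python3 m.py>/dev/null; python3 w.py -150 0 130
```

```text
t 1.43 gauge xyz [-194.4   30.9  198.2] yaw 1.104 j [-0.27  0.06  1.79  0.01  1.29  0.19] F [-0.11  0.47 -0.08] M [-0.01  -0.047 -0.002] w 0.7
tool shift [41.5 34.8 68.1]
```

servo_tool([
  [0,0.015,0.012,0.03,0.04],
  [0,0.015,0.012,0.03,0.03],
  [0,0.01,0.01,0.035,0],
  [0,0,0,0.035,0],
  [0,0,0,0.02,0],
  [0,0,0,0,0],
])

```text
clock: 1.93
position: [482.4, -31.6, 45.4]
orientation: [[0.524, 0.852, 0.005], [0.852, -0.524, 0.002], [0.004, 0.003, -1.0]]
contact_force: [-0.4, 0.0, -0.9]
gripper_width: 0.0
```

```bash
python3 w.py -145 0 58
```

```text
t 1.93 gauge xyz [-154.8   -8.5   45.4] yaw 1.019 j [-0.21  0.29  1.94  0.    0.91  0.34] F [-0.44  0.01 -0.91] M [-0.067 -0.015 -0.023] w 0.0
tool shift [  9.8  -8.5 -12.6]
```

servo_tool([
  [0,0.004,-0.006,-0.009,0],
  [0,0.003,-0.002,-0.002,0],
  [0,0,0,0,0],
  [0,0,0,0,0],
])

```text
clock: 2.27
position: [479.7, -23.9, 59.7]
orientation: [[0.53, 0.848, 0.006], [0.848, -0.53, 0.001], [0.004, 0.005, -1.0]]
contact_force: [-1.0, 0.6, -0.1]
gripper_width: 0.003
```

```bash
python3 w.py -140 0 57
```

```text
t 2.27 gauge xyz [-149.6   -2.1   59.7] yaw 1.013 j [-0.2   0.27  1.93  0.    0.94  0.36] F [-1.04  0.63 -0.11] M [-0.017 -0.014 -0.017] w 0.3
tool shift [ 9.6 -2.3  2.7]
```

servo_tool([
  [0,0.003,-0.001,0.001,0],
  [0,0.003,-0.001,0.001,0],
  [0,0.003,0,0,0],
  [0,0.002,0,0,0],
  [0,0.002,0,0,0],
  [0,0.002,0,0,0],
])

```text
clock: 2.77
position: [489.3, -9.4, 62.4]
orientation: [[0.53, 0.848, 0.016], [0.848, -0.53, -0.001], [0.008, 0.014, -1.0]]
contact_force: [-0.0, 0.7, -0.0]
gripper_width: 0.006
```

```bash
python3 w.py -113 0 58
python3 - <<'E'
from station import snapshot
import cv2
for n,(a,b,c,d) in (("side",(150,300,205,355)),("top",(190,270,210,310))):
    s=snapshot(n)["pixels"][:,:,::-1]; cv2.imwrite(f"pics/{n}1.png",cv2.resize(s[a:b,c:d],(600,600) if n=="side" else (750,600),interpolation=cv2.INTER_CUBIC))
E
```

```text
t 2.77 gauge xyz [-132.2   -2.9   62.4] yaw 1.012 j [-0.16  0.27  1.91  0.    0.94  0.4 ] F [-0.03  0.71 -0.03] M [ 0.014  0.007 -0.024] w 0.6
tool shift [19.1 -3.3  4.5]
```

View pics/side1.png

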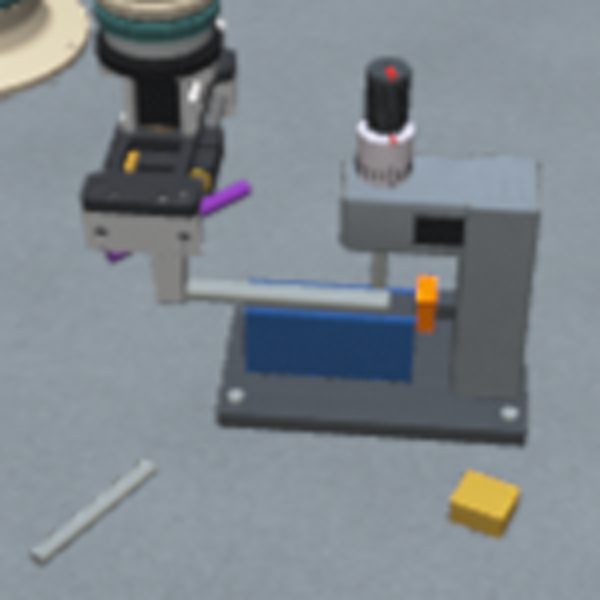

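View pics/top1.png

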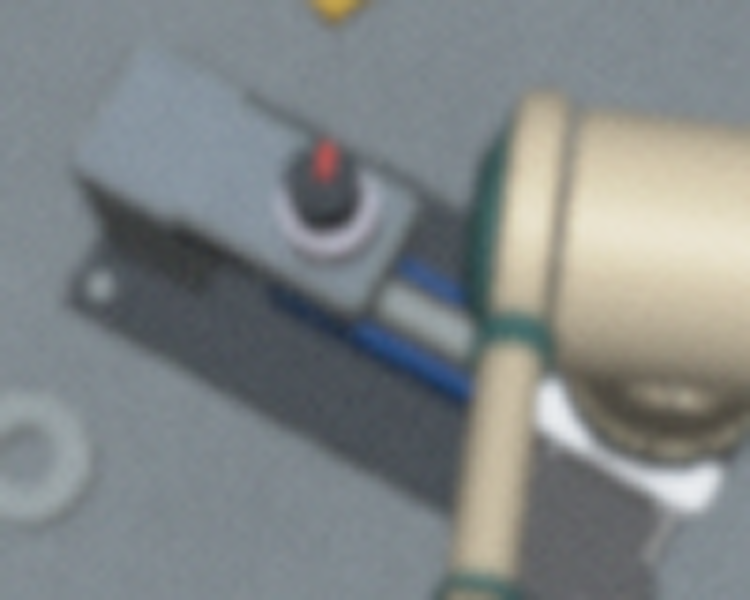

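The fingers stand just before the pin end, at side-crop (185,290), with the end face in front of them. The tip has crept up to z 62, so I'll lower it a bit first and then push in 1 mm rows.

servo_tool([
  [0,0,-0.002,0.004,0],
  [0,0,-0.001,0.003,0],
  [0,0,0,0,0],
  [0,0.002,0,0.001,0],
  [0,0.002,0,0.001,0],
  [0,0.002,0,0.001,0],
])

```text
clock: 3.37
position: [487.2, -4.7, 50.6]
orientation: [[0.528, 0.849, 0.01], [0.849, -0.528, -0.006], [0.0, 0.011, -1.0]]
contact_force: [-3.8, -5.1, 6.6]
gripper_width: 0.003
```

```bash
python3 w.py -113 0 58
```

```text
t 3.37 gauge xyz [-129.3    1.3   50.6] yaw 1.015 j [-0.15  0.28  1.93 -0.01  0.92  0.41] F [-3.81 -5.13  6.57] M [-1.104  0.535 -0.063] w 0.3
tool shift [16.3  1.2 -7.4]
```

servo_tool([
  [0,-0.002,0,0,0],
  [0,-0.001,0,-0.002,0],
  [0,0,0,0,0],
  [0,0,0,0,0],
])

```text
clock: 3.7
position: [487.0, -6.0, 52.5]
orientation: [[0.529, 0.848, 0.012], [0.848, -0.529, -0.003], [0.004, 0.012, -1.0]]
contact_force: [-0.4, -0.6, 0.5]
gripper_width: 0.003
```

```bash
python3 w.py -113 0 54
```

```text
t 3.7 gauge xyz [-130.5    0.9   52.5] yaw 1.013 j [-0.15  0.28  1.93 -0.    0.92  0.4 ] F [-0.37 -0.64  0.5 ] M [-0.016 -0.062 -0.025] w 0.3
tool shift [17.5  0.7 -1.4]
```

Clear of contact now, and the height is good. Pushing gently.

servo_tool([
  [0,0.0015,0,0,0],
  [0,0.0015,0,0,0],
  [0,0.0015,0,0,0],
  [0,0.0015,0,0,0],
  [0,0.0015,0,0,0],
])

```text
clock: 4.12
position: [490.6, -0.0, 52.6]
orientation: [[0.529, 0.849, 0.011], [0.849, -0.529, -0.005], [0.002, 0.012, -1.0]]
contact_force: [-0.4, -2.3, 0.9]
gripper_width: 0.002
```

```bash
python3 w.py -113 0 54
```

```text
t 4.12 gauge xyz [-123.5    0.8   52.6] yaw 1.014 j [-0.14  0.29  1.92 -0.    0.93  0.42] F [-0.42 -2.28  0.93] M [-0.41   0.161  0.018] w 0.2
tool shift [10.6  0.7 -1.4]
```

servo_tool([
  [0,0.0015,0,0,0],
  [0,0.0015,0,0,0],
  [0,0.0015,0,0,0],
  [0,0.001,0,0,0],
])

```text
clock: 4.45
position: [493.4, 4.6, 52.6]
orientation: [[0.528, 0.849, 0.01], [0.849, -0.528, -0.006], [0.0, 0.012, -1.0]]
contact_force: [-1.3, -2.2, 1.5]
gripper_width: 0.005
```

```bash
python3 w.py -113 0 54
```

```text
t 4.45 gauge xyz [-118.1    0.8   52.6] yaw 1.015 j [-0.13  0.29  1.91 -0.01  0.93  0.43] F [-1.29 -2.21  1.46] M [-0.448  0.156  0.022] w 0.5
tool shift [ 5.1  0.8 -1.4]
```

servo_tool([
  [0,0.001,0,0,0],
  [0,0.001,0,0,0],
  [0,0.001,0,0,0],
])

```text
clock: 4.7
position: [495.1, 7.4, 52.6]
orientation: [[0.528, 0.849, 0.01], [0.849, -0.528, -0.006], [-0.0, 0.012, -1.0]]
contact_force: [-1.4, -2.5, -0.7]
gripper_width: 0.006
```

```bash
python3 w.py -113 0 54
```

```text
t 4.7 gauge xyz [-114.9    0.8   52.6] yaw 1.015 j [-0.12  0.29  1.91 -0.01  0.93  0.44] F [-1.43 -2.53 -0.69] M [-0.516  0.204  0.006] w 0.6
tool shift [ 1.9  0.8 -1.4]
```

servo_tool([
  [0,0.001,0,0,0],
  [0,0.0008,0,0,0],
])

```text
clock: 4.87
position: [495.8, 8.5, 52.6]
orientation: [[0.527, 0.85, 0.009], [0.85, -0.527, -0.008], [-0.002, 0.012, -1.0]]
contact_force: [-2.8, -6.1, 2.1]
gripper_width: 0.006
```

```bash
python3 w.py -113 0 54
python3 - <<'E'
from station import snapshot
import cv2
s=snapshot("side")["pixels"][:,:,::-1]; cv2.imwrite("pics/side2.png",cv2.resize(s[190:250,235:335],(800,480),interpolation=cv2.INTER_CUBIC))
E
```

```text
t 4.87 gauge xyz [-113.6    0.8   52.6] yaw 1.016 j [-0.12  0.29  1.91 -0.01  0.93  0.44] F [-2.76 -6.15  2.06] M [-1.031  0.479 -0.034] w 0.6
tool shift [ 0.6  0.8 -1.4]
```

View pics/side2.png

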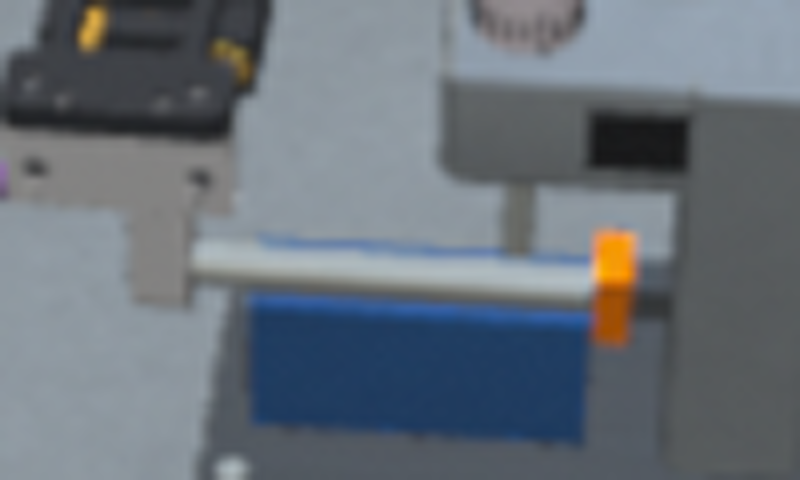

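The pin's far end meets the orange stop at crop (592,275). The push force rose from about 2.8 to 6.7 N at the expected place, so the pin is seated. I'll hold briefly, then back off.

servo_tool([
  [0,0.0002,0,0,0],
  [0,0,0,0,0],
  [0,0,0,0,0],
  [0,-0.003,0,0,0],
  [0,-0.01,0,0,0],
  [0,-0.02,0,0,0],
  [0.06,-0.02,0,-0.03,0],
  [0.06,0,0,-0.04,0],
])

```text
clock: 5.58
position: [461.8, -34.2, 117.1]
orientation: [[0.527, 0.85, -0.003], [0.85, -0.527, 0.001], [-0.001, -0.003, -1.0]]
contact_force: [-0.1, -0.2, -1.0]
gripper_width: 0.111
```

```bash
python3 w.py -113 0 54
```

```text
t 5.58 gauge xyz [-167.7    7.8  117.1] yaw 1.016 j [-0.22  0.18  1.87  0.    1.09  0.33] F [-0.07 -0.24 -1.  ] M [-0.004 -0.043 -0.017] w 10.4
tool shift [54.8  7.4 63. ]
```

servo_tool([
  [0.06,0,0,-0.035,-0.12],
  [0.06,0,0,-0.035,-0.12],
  [0.06,0,0,-0.035,-0.12],
  [0.06,0,0,-0.035,-0.12],
  [0.06,0,0,-0.03,-0.12],
  [0.06,0,0,0,-0.12],
  [0.06,0,0,0,-0.12],
  [0.06,0,0,0,-0.12],
])

```text
clock: 6.25
position: [463.4, -35.6, 304.6]
orientation: [[-0.426, 0.904, 0.02], [0.905, 0.426, 0.007], [-0.002, 0.021, -1.0]]
contact_force: [-0.1, -0.0, -0.6]
gripper_width: 0.631
```

servo_tool([
  [0.06,0,0,0,-0.12],
  [0.06,0,0,0,-0.12],
  [0.06,0,0,0,-0.12],
  [0.06,0,0,0,-0.12],
  [0.06,0,0,0,-0.12],
  [0.06,0,0,0,-0.12],
  [0.06,0,0,0,-0.12],
  [0.06,0,0,0,-0.12],
])

```text
clock: 6.92
position: [463.1, -34.3, 305.2]
orientation: [[-0.991, 0.13, 0.029], [0.13, 0.991, 0.017], [-0.027, 0.02, -0.999]]
contact_force: [0.0, -1.4, -0.6]
gripper_width: 0.64
```

```bash
python3 w.py 0 0 290;  python3 - <<'E'
from station import snapshot
import cv2
for n,(a,b,c,d) in (("side",(150,250,235,345)),("top",(190,270,210,310))):
    s=snapshot(n)["pixels"][:,:,::-1]; cv2.imwrite(f"pics/{n}3.png",cv2.resize(s[a:b,c:d],(660,600) if n=="side" else (750,600),interpolation=cv2.INTER_CUBIC))
E
```

```text
t 6.92 gauge xyz [-167.1    6.7  305.2] yaw 3.011 j [-0.24  0.05  1.55  0.02  1.52 -1.68] F [ 0.   -1.39 -0.56] M [ 0.075 -0.135  0.038] w 60.2
tool shift [-72.7 150.   20.2]
```

View pics/side3.png

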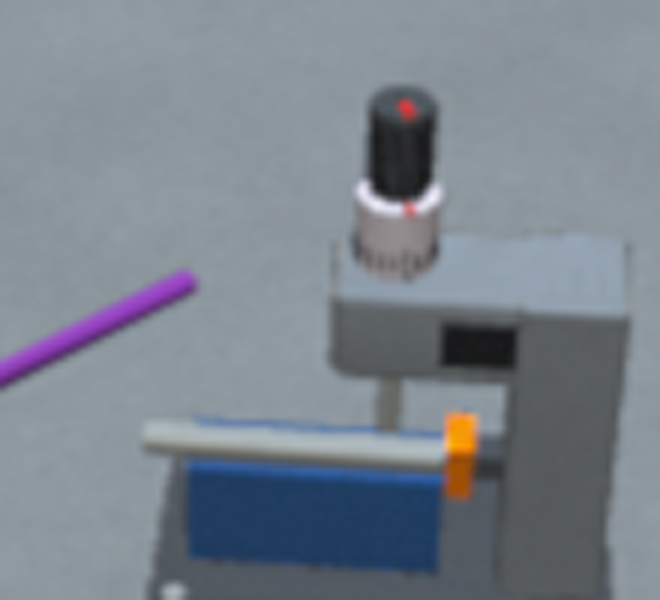

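View pics/top3.png

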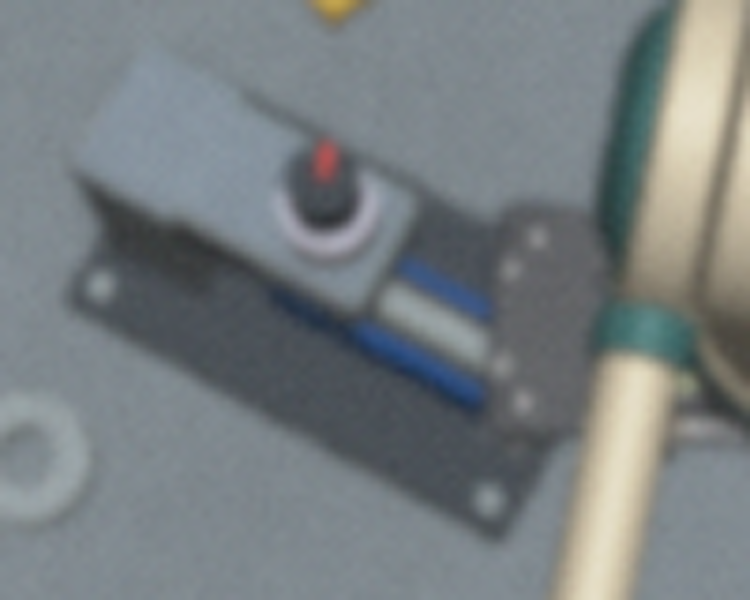

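The pin stays seated, with no gap at the orange stop at side-crop (447,450). Before reaching, I'll refine the cap axis with an overlay of the predicted cap and sleeve circles.

```bash
cat > ov.py <<'E'
from h import *
from scipy.optimize import least_squares
def circ(c,r,z): a=np.linspace(0,2*np.pi,60); return np.c_[c[0]+r*np.cos(a),c[1]+r*np.sin(a),0*a+z]
c=[float(v) for v in __import__("sys").argv[1:3]]
for n,(x0,y0) in (("side",(280,155)),("top",(235,195))):
    im=cv2.imread(f"pics/{n}0.png")[y0:y0+50,x0:x0+40]; k=12; im=cv2.resize(im,None,fx=k,fy=k,interpolation=cv2.INTER_CUBIC)
    for r,z,col in((13,245,(0,255,0)),(17,204,(0,255,255)),(17,171,(255,255,0))):
        u=(proj(n,circ(c,r,z))-[x0,y0]+.5)*k; cv2.polylines(im,[np.round(u).astype(int)],True,col,1)
    cv2.imwrite(f"pics/ov_{n}.png",im)
a=cv2.imread("pics/ov_side.png");b=cv2.imread("pics/ov_top.png"); cv2.imwrite("pics/ov%s.png"%(__import__("sys").argv[3]),cv2.resize(np.hstack([a,b]),(800,500)))
E
python3 ov.py 555.5 105 a
```

```text
(no output)
```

View pics/ova.png

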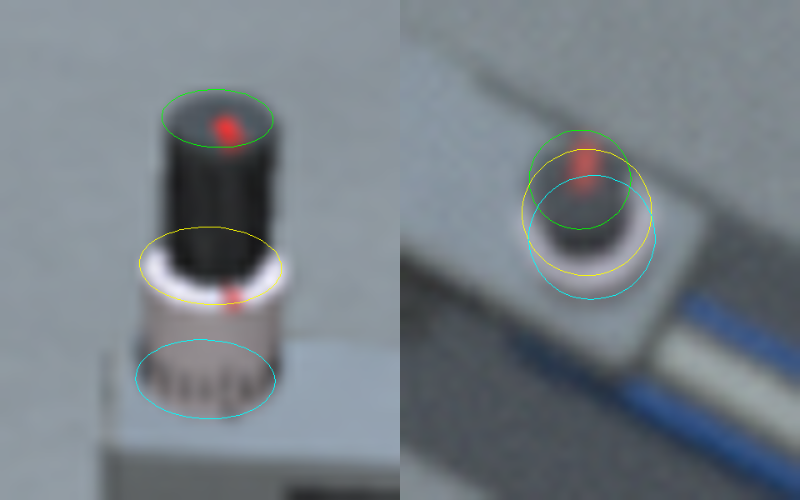

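servo_tool([
  [0.06,-0.015,0.03,0,0],
  [0.06,-0.015,0.03,0,0],
  [0.06,-0.015,0.03,0,0],
  [0.06,-0.012,0.025,0,0],
  [0.06,-0.01,0.02,0,0],
  [0.06,-0.002,0.006,0,0],
  [0.06,0,0,0,0],
])

```text
clock: 7.6
position: [554.8, 99.1, 309.2]
orientation: [[-0.986, 0.166, 0.031], [0.167, 0.986, 0.02], [-0.027, 0.025, -0.999]]
contact_force: [-1.0, 0.2, 0.3]
gripper_width: 0.637
```

```bash
python3 w.py 0 0 280
```

```text
t 7.6 gauge xyz [ -5.5  -2.9 309.2] yaw 2.974 j [ 0.04  0.2   1.36  0.02  1.55 -1.36] F [-0.95  0.17  0.28] M [ 0.052 -0.112  0.014] w 59.9
tool shift [ 1.5  5.5 29.3]
```

servo_tool([
  [0.06,0,0.001,0,-0.12],
  [0.06,0,0.001,0,-0.12],
  [0.06,0,0,0,-0.12],
  [0.06,0,0,0,-0.12],
  [0.06,0,0,0,-0.12],
  [0.06,0,0,0,-0.12],
  [0.06,0,0,0,-0.1],
  [0.06,0,0,0,-0.05],
])

```text
clock: 8.27
position: [548.2, 92.5, 308.7]
orientation: [[-0.748, -0.663, 0.025], [-0.663, 0.748, 0.016], [-0.03, -0.005, -1.0]]
contact_force: [-0.2, -0.5, -0.2]
gripper_width: 0.636
```

```bash
python3 w.py 0 0 280
```

```text
t 8.27 gauge xyz [-14.6  -0.7 308.7] yaw -2.416 j [ 0.03  0.19  1.37  0.02  1.55 -2.26] F [-0.16 -0.48 -0.2 ] M [ 0.105 -0.057  0.024] w 59.8
tool shift [-12.9   5.1  29. ]
```

servo_tool([
  [0.06,-0.008,0.003,0.005,0],
  [0.06,-0.003,0.001,0.005,0],
  [0.06,0,0,0,0],
  [0.06,0,0,0,0],
])

```text
clock: 8.6
position: [552.3, 100.3, 298.3]
orientation: [[-0.755, -0.655, 0.025], [-0.655, 0.755, 0.015], [-0.029, -0.005, -1.0]]
contact_force: [0.1, -0.5, -0.2]
gripper_width: 0.638
```

```bash
python3 w.py 0 0 212
```

```text
t 8.6 gauge xyz [-5.700e+00 -1.000e-01  2.983e+02] yaw -2.427 j [ 0.05  0.2   1.38  0.01  1.53 -2.24] F [ 0.14 -0.51 -0.18] M [ 0.075 -0.139 -0.018] w 60.0
tool shift [-3.   2.2 86.4]
```

servo_tool([
  [0.06,-0.002,0.002,0.012,0],
  [0.06,-0.001,0,0.012,0],
  [0.06,0,0,0.012,0],
  [0.06,0,0,0,0],
  [0.06,0,0,0,0],
])

```text
clock: 9.02
position: [554.0, 104.0, 261.4]
orientation: [[-0.758, -0.652, 0.025], [-0.652, 0.758, 0.015], [-0.029, -0.005, -1.0]]
contact_force: [0.8, -1.1, 0.2]
gripper_width: 0.637
```

```bash
python3 w.py 0 0 212
```

```text
t 9.02 gauge xyz [ -1.7   0.4 261.4] yaw -2.432 j [ 0.05  0.22  1.45  0.01  1.45 -2.23] F [ 0.81 -1.14  0.18] M [ 0.092 -0.05  -0.02 ] w 59.9
tool shift [-0.3  0.5 49.4]
```

servo_tool([
  [0.06,-0.001,0,0.012,0],
  [0.06,0,0,0.012,0],
  [0.06,0,0,0.012,0],
  [0.06,0,0,0.008,0],
  [0.06,0,0,0.002,0],
  [0.06,0,0,0,0],
])

```text
clock: 9.52
position: [558.5, 105.2, 218.3]
orientation: [[-0.759, -0.65, 0.032], [-0.65, 0.76, 0.015], [-0.034, -0.01, -0.999]]
contact_force: [-0.1, -0.2, -0.2]
gripper_width: 0.638
```

```bash
python3 w.py 0 0 212;  python3 - <<'E'
from station import snapshot
import cv2
s=snapshot("side")["pixels"][:,:,::-1]; cv2.imwrite("pics/side4.png",cv2.resize(s[130:230,245:355],(660,600),interpolation=cv2.INTER_CUBIC))
E
```

```text
t 9.52 gauge xyz [  1.6  -2.8 218.3] yaw -2.434 j [ 0.05  0.24  1.53  0.01  1.34 -2.23] F [-0.12 -0.21 -0.21] M [ 0.107 -0.071 -0.038] w 60.0
tool shift [2.6 2.2 6.2]
```

View pics/side4.png

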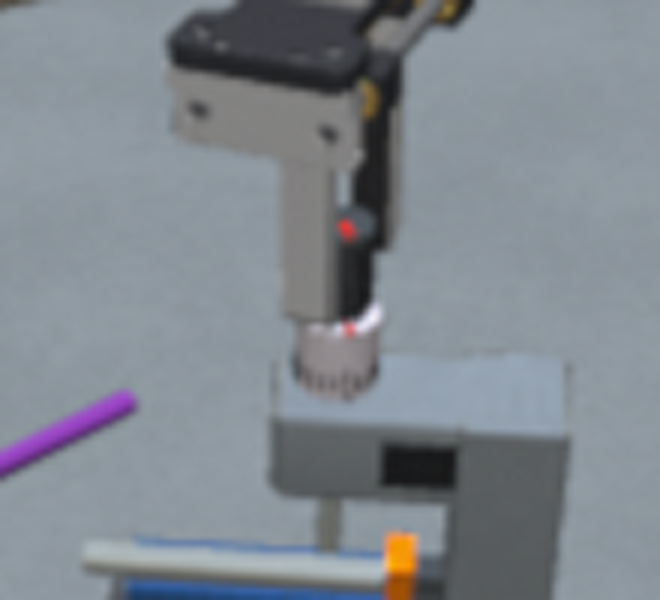

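The fingers straddle the cap, with the cap top at crop (357,225) and the tips above the sleeve. I'll correct about 2 mm, then close.

servo_tool([
  [0.06,0.002,0.002,0.003,0],
  [0.06,0.001,0.0,0.002,0],
  [0.06,0,0,0,0],
])

```text
clock: 9.82
position: [556.1, 104.8, 215.0]
orientation: [[-0.759, -0.65, 0.036], [-0.65, 0.76, 0.015], [-0.037, -0.012, -0.999]]
contact_force: [-0.1, 0.4, 0.0]
gripper_width: 0.643
```

```bash
python3 w.py 0.3 0 212.5
```

```text
t 9.82 gauge xyz [ 1.00e-01 -9.00e-01  2.15e+02] yaw -2.434 j [ 0.05  0.23  1.54  0.01  1.33 -2.23] F [-0.06  0.43  0.03] M [ 0.018 -0.119  0.011] w 60.4
tool shift [0.2 1.  2.5]
```

servo_tool([
  [0.02,0,0,0,0],
  [0.02,0,0,0,0],
  [0.02,0,0,0,0],
  [0.02,0,0,0,0],
  [0.02,0,0,0,0],
  [0.02,0,0,0,0],
], force=20)

```text
clock: 10.32
position: [555.3, 106.2, 216.2]
orientation: [[-0.76, -0.649, 0.036], [-0.649, 0.76, 0.018], [-0.039, -0.01, -0.999]]
contact_force: [-0.8, 1.9, 1.4]
gripper_width: 0.273
```

```bash
python3 w.py 0.3 0 212.5
```

```text
t 10.32 gauge xyz [  0.8   0.4 216.2] yaw -2.434 j [ 0.05  0.23  1.54  0.02  1.33 -2.23] F [-0.83  1.95  1.43] M [0.579 0.335 0.047] w 25.6
tool shift [ 0.5 -0.5  3.7]
```

Gripped: the opening of 25.6 mm matches the 26 mm cap, and forces are small. Turning clockwise (+spin), gently at first.

servo_tool([
  [0.02,0,0,0,0.06],
  [0.02,0,0,0,0.06],
  [0.02,0,0,0,0.06],
  [0.02,0,0,0,0.06],
])

```text
clock: 10.65
position: [555.3, 106.1, 216.2]
orientation: [[-0.896, -0.442, 0.036], [-0.442, 0.897, 0.017], [-0.04, -0.001, -0.999]]
contact_force: [-0.3, 1.6, -0.3]
gripper_width: 0.271
```

```bash
python3 w.py 0.3 0 212.5
```

```text
t 10.65 gauge xyz [  0.7   0.3 216.2] yaw -2.683 j [ 0.06  0.23  1.54  0.02  1.33 -1.98] F [-0.26  1.64 -0.3 ] M [ 0.053 -0.052  0.043] w 25.4
tool shift [ 0.3 -0.5  3.7]
```

servo_tool([
  [0.02,0,0,0,0.08],
  [0.02,0,0,0,0.08],
  [0.02,0,0,0,0.08],
  [0.02,0,0,0,0.08],
  [0.02,0,0,0,0.08],
])

```text
clock: 11.07
position: [555.2, 106.0, 216.1]
orientation: [[-0.999, -0.04, 0.036], [-0.04, 0.999, 0.015], [-0.037, 0.014, -0.999]]
contact_force: [-0.0, 0.6, 0.3]
gripper_width: 0.268
```

```bash
python3 w.py 0.3 0 212.5;  python3 - <<'E'
from station import snapshot
import cv2
s=snapshot("side")["pixels"][:,:,::-1]; cv2.imwrite("pics/side5.png",cv2.resize(s[150:220,265:335],(600,600),interpolation=cv2.INTER_CUBIC))
E
```

```text
t 11.07 gauge xyz [  0.6   0.3 216.1] yaw -3.102 j [ 0.06  0.23  1.54  0.01  1.33 -1.56] F [-0.02  0.56  0.27] M [-0.14  -0.054  0.091] w 25.2
tool shift [ 0.  -0.5  3.6]
```

View pics/side5.png

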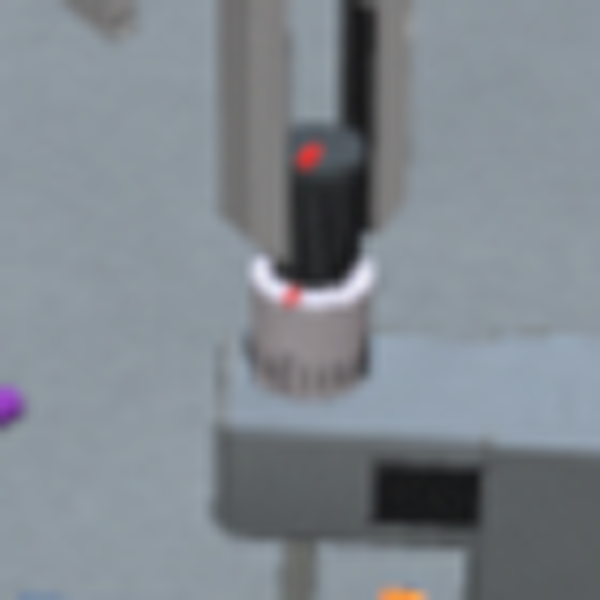

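The red line at (310,155) and the sleeve mark at (292,295) have turned together. Carrying on.

servo_tool([
  [0.02,0,0,0,0.07],
  [0.02,0,0,0,0.07],
  [0.02,0,0,0,0.07],
])

```text
clock: 11.37
position: [555.1, 106.0, 216.1]
orientation: [[-0.984, 0.173, 0.036], [0.174, 0.985, 0.014], [-0.033, 0.02, -0.999]]
contact_force: [-0.9, 0.9, 0.7]
gripper_width: 0.276
```

```bash
sed -i 's/^a=\[/o=get_obs();print("tau6",np.round(o["tau"][5],3));a=[/' w.py; python3 w.py 0.3 0 212.5
```

```text
tau6 -0.662
t 11.37 gauge xyz [  0.5   0.4 216.1] yaw 2.967 j [ 0.06  0.23  1.54  0.01  1.33 -1.34] F [-0.87  0.86  0.65] M [-0.224 -0.016  0.048] w 25.9
tool shift [-0.2 -0.5  3.6]
```

servo_tool([
  [0.02,0,0,0,0.06],
  [0.02,0,0,0,0.06],
])

```text
clock: 11.53
position: [555.1, 105.9, 216.1]
orientation: [[-0.956, 0.292, 0.036], [0.292, 0.956, 0.013], [-0.03, 0.023, -0.999]]
contact_force: [-0.0, 0.9, 1.8]
gripper_width: 0.269
```

```bash
python3 w.py 0.3 0 212.5
```

```text
tau6 -0.544
t 11.53 gauge xyz [  0.5   0.5 216.1] yaw 2.845 j [ 0.06  0.23  1.54  0.01  1.33 -1.22] F [-0.03  0.92  1.82] M [-0.205  0.052  0.043] w 25.3
tool shift [-0.3 -0.4  3.6]
```

servo_tool([
  [0.02,0,0,0,0.06],
  [0.02,0,0,0,0.06],
  [0.02,0,0,0,0.06],
])

```text
clock: 11.78
position: [555.0, 106.0, 216.0]
orientation: [[-0.887, 0.46, 0.036], [0.461, 0.888, 0.012], [-0.026, 0.027, -0.999]]
contact_force: [-0.5, 2.5, 1.0]
gripper_width: 0.274
```

```bash
python3 w.py |cut -c1-200
```

```text
tau6 -0.547
t 11.78 gauge xyz [  0.5   0.5 216. ] yaw 2.663 j [ 0.06  0.23  1.54  0.01  1.33 -1.04] F [-0.54  2.45  1.02] M [-0.302  0.08   0.053] w 25.7
```

servo_tool([
  [0.02,0,0,0,0.06],
  [0.02,0,0,0,0.06],
])

```text
clock: 11.95
position: [555.0, 106.1, 216.1]
orientation: [[-0.825, 0.564, 0.035], [0.565, 0.825, 0.012], [-0.023, 0.029, -0.999]]
contact_force: [-0.4, 2.1, 0.3]
gripper_width: 0.274
```

```bash
cat > sn.py <<'E'
from station import snapshot
import cv2,sys
s=snapshot("side")["pixels"][:,:,::-1]; cv2.imwrite(f"pics/{sys.argv[1]}.png",cv2.resize(s[155:235,270:340],(525,600),interpolation=cv2.INTER_CUBIC))
E
python3 w.py; python3 sn.py side6
```

```text
tau6 -0.548
t 11.95 gauge xyz [  0.5   0.6 216.1] yaw 2.541 j [ 0.06  0.23  1.54  0.01  1.33 -0.91] F [-0.38  2.11  0.29] M [-0.3    0.108  0.029] w 25.8
```

View pics/side6.png

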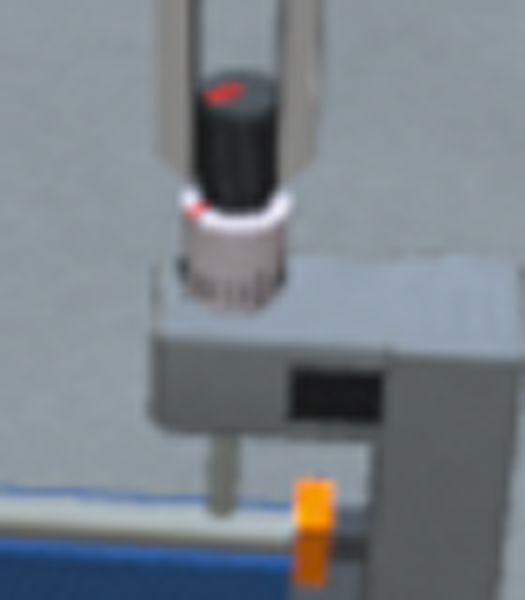

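Mark and line are still parallel, and the spindle tip at (222,515) is almost on the pin. Finer steps from here, watching the moment.

servo_tool([
  [0.02,0,0,0,0.05],
  [0.02,0,0,0,0.05],
])

```text
clock: 12.17
position: [555.0, 106.1, 216.1]
orientation: [[-0.765, 0.643, 0.035], [0.644, 0.765, 0.011], [-0.02, 0.031, -0.999]]
contact_force: [-0.4, 1.6, 0.3]
gripper_width: 0.271
```

```bash
python3 w.py
```

```text
tau6 -0.39
t 12.17 gauge xyz [  0.6   0.7 216.1] yaw 2.442 j [ 0.06  0.23  1.54  0.01  1.33 -0.81] F [-0.36  1.59  0.25] M [-0.279  0.12   0.085] w 25.4
```

servo_tool([
  [0.02,0,0,0,0.05],
  [0.02,0,0,0,0.05],
])

```text
clock: 12.33
position: [554.9, 106.1, 216.1]
orientation: [[-0.698, 0.715, 0.035], [0.716, 0.698, 0.01], [-0.017, 0.032, -0.999]]
contact_force: [0.2, 1.0, 0.4]
gripper_width: 0.274
```

```bash
python3 w.py
```

```text
tau6 -0.34
t 12.33 gauge xyz [  0.6   0.7 216.1] yaw 2.344 j [ 0.06  0.23  1.54  0.01  1.33 -0.72] F [0.19 0.99 0.4 ] M [-0.232  0.166  0.204] w 25.8
```

servo_tool([
  [0.02,0,0,0,0.05],
  [0.02,0,0,0,0.05],
])

```text
clock: 12.5
position: [555.0, 106.2, 216.1]
orientation: [[-0.625, 0.78, 0.035], [0.78, 0.625, 0.01], [-0.014, 0.033, -0.999]]
contact_force: [1.1, 1.7, 1.0]
gripper_width: 0.273
```

```bash
python3 w.py; python3 sn.py side7
```

```text
tau6 -0.344
t 12.5 gauge xyz [  0.7   0.7 216.1] yaw 2.246 j [ 0.06  0.23  1.54  0.01  1.33 -0.62] F [1.08 1.69 0.95] M [-0.242  0.157  0.133] w 25.7
```

View pics/side7.png

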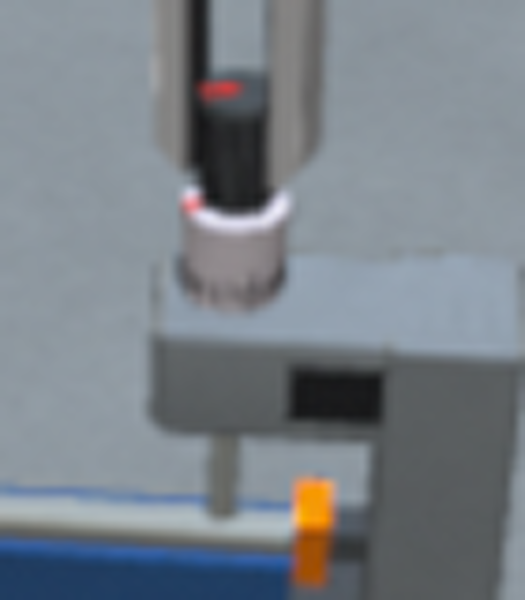

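```bash
cat > ang.py <<'E'
from h import *
import sys
def ray(n,u,z):
    c=C[n]; d=c["R"].T@np.linalg.inv(c["intrinsics"])@np.array([u[0],u[1],1]); o=-c["R"].T@c["t"]; return (o+d*(z-o[2])/d[2])[:2]
off=np.array([0.5,0.3]) # observed overlay offset px
def meas(im):
    im=im.astype(float); out=[]
    red=np.clip(im[:,:,0]-np.maximum(im[:,:,1],im[:,:,2])-25,0,None)
    for z in(245,204):
        c0=proj("side",[[555.3,105.,z]])[0]+off; m=red.copy(); yy,xx=np.mgrid[:m.shape[0],:m.shape[1]]
        m[(abs(xx-c0[0])>9)|(abs(yy-c0[1])>6)]=0
        u=np.array([(m*xx).sum(),(m*yy).sum()])/m.sum(); v=ray("side",u-off,z)-[555.3,105.]
        out.append((np.round(u,2),round(float(np.arctan2(v[1],v[0])),3),round(float(np.hypot(*v)),1),int(m.sum())))
    print(out,"slip",round((out[1][1]-out[0][1]+np.pi)%(2*np.pi)-np.pi,3))
if __name__=="__main__":
    meas(C["side"]["pixels"])
    from station import snapshot; meas(snapshot("side")["pixels"])
E
python3 ang.py
```

```text
[(array([302.31, 167.7 ]), -0.208, 5.3, 571), (array([302.78, 184.48]), -0.195, 14.4, 130)] slip 0.013
[(array([298.93, 166.41]), -2.114, 6.4, 638), (array([295.18, 181.85]), -1.833, 14.2, 146)] slip 0.281
```

The moment reads about 0.13–0.2 N·m, so the spindle is pressing. The marks give 0–0.28 rad of slip, depending on which one I use. I'll turn a little more and see whether the sleeve mark still moves.

servo_tool([
  [0.02,0,0,0,0.05],
  [0.02,0,0,0,0.05],
])

```text
clock: 12.77
position: [554.9, 106.2, 216.1]
orientation: [[-0.549, 0.835, 0.035], [0.836, 0.549, 0.01], [-0.011, 0.034, -0.999]]
contact_force: [-0.4, 1.4, 0.7]
gripper_width: 0.269
```

```bash
python3 w.py; python3 ang.py
```

```text
tau6 -0.35
t 12.77 gauge xyz [  0.7   0.7 216.1] yaw 2.152 j [ 0.06  0.23  1.54  0.01  1.33 -0.52] F [-0.4   1.41  0.7 ] M [-0.255  0.179  0.187] w 25.3
[(array([302.31, 167.7 ]), -0.208, 5.3, 571), (array([302.78, 184.48]), -0.195, 14.4, 130)] slip 0.013
[(array([298.59, 166.33]), -2.151, 7.2, 677), (array([295.25, 181.74]), -1.864, 14.0, 197)] slip 0.287
```

servo_tool([
  [0.02,0,0,0,0.05],
  [0.02,0,0,0,0.05],
])

```text
clock: 12.98
position: [554.9, 106.3, 216.1]
orientation: [[-0.465, 0.885, 0.034], [0.885, 0.465, 0.01], [-0.007, 0.035, -0.999]]
contact_force: [0.3, 1.6, 0.0]
gripper_width: 0.278
```

```bash
python3 w.py; python3 ang.py; python3 sn.py side8
```

```text
tau6 -0.33
t 12.98 gauge xyz [  0.8   0.8 216.1] yaw 2.055 j [ 0.06  0.23  1.54  0.01  1.34 -0.42] F [0.32 1.6  0.02] M [-0.208  0.178  0.109] w 26.2
[(array([302.31, 167.7 ]), -0.208, 5.3, 571), (array([302.78, 184.48]), -0.195, 14.4, 130)] slip 0.013
[(array([298.77, 166.3 ]), -2.179, 6.8, 799), (array([295.2 , 181.77]), -1.858, 14.1, 180)] slip 0.321
```

View pics/side8.png

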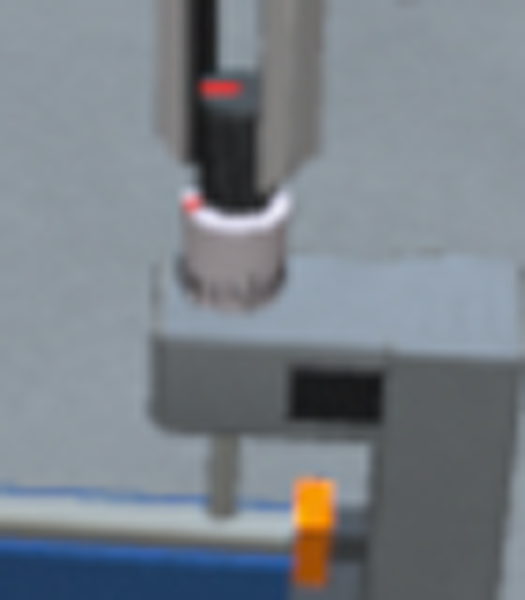

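The sleeve mark has stopped at about -1.86 rad while the tool keeps turning, so the ratchet is slipping, by roughly 0.15 rad so far. I'll go on in small steps, also measuring the line's direction by its principal axis to rule out the pads slipping on the cap.

```bash
cat >> ang.py <<'E'
    def pca(im):
        im=im.astype(float); red=np.clip(im[:,:,0]-np.maximum(im[:,:,1],im[:,:,2])-25,0,None)
        c0=proj("side",[[555.3,105.,245]])[0]+off; yy,xx=np.mgrid[:red.shape[0],:red.shape[1]]
        red[(abs(xx-c0[0])>9)|(abs(yy-c0[1])>6)]=0; w=red.ravel()
        W=np.array([ray("side",(x-off[0],y-off[1]),245) for x,y in zip(xx.ravel()[w>0],yy.ravel()[w>0])]); w=w[w>0]
        m=(W*w[:,None]).sum(0)/w.sum(); e,v=np.linalg.eigh(np.cov(W.T,aweights=w)); d=v[:,-1]
        print("pca line dir (mod pi)",round(float(np.arctan2(d[1],d[0])),3),"sd",np.round(np.sqrt(e),1),"centroid",np.round(m,1))
    pca(C["side"]["pixels"]); pca(snapshot("side")["pixels"])
E
python3 ang.py
```

```text
[(array([302.31, 167.7 ]), -0.208, 5.3, 571), (array([302.78, 184.48]), -0.195, 14.4, 130)] slip 0.013
[(array([298.77, 166.3 ]), -2.179, 6.8, 796), (array([295.16, 181.82]), -1.841, 14.2, 159)] slip 0.338
pca line dir (mod pi) 2.78 sd [1.6 3.7] centroid [560.5 103.9]
pca line dir (mod pi) 1.147 sd [2.2 3.4] centroid [551.4  99.4]
```

servo_tool([
  [0.02,0,0,0,0.05],
  [0.02,0,0,0,0.05],
])

```text
clock: 13.35
position: [555.0, 106.4, 216.1]
orientation: [[-0.378, 0.925, 0.034], [0.926, 0.378, 0.01], [-0.004, 0.036, -0.999]]
contact_force: [0.3, 1.2, 1.1]
gripper_width: 0.273
```

```bash
python3 w.py; python3 ang.py; python3 sn.py side9
```

```text
tau6 -0.372
t 13.35 gauge xyz [  0.8   0.8 216.1] yaw 1.958 j [ 0.06  0.23  1.54  0.01  1.34 -0.33] F [0.32 1.18 1.13] M [-0.134  0.197  0.127] w 25.7
[(array([302.31, 167.7 ]), -0.208, 5.3, 571), (array([302.78, 184.48]), -0.195, 14.4, 130)] slip 0.013
[(array([299.13, 166.28]), -2.217, 6.0, 610), (array([295.2 , 181.77]), -1.856, 14.1, 179)] slip 0.361
pca line dir (mod pi) 2.78 sd [1.6 3.7] centroid [560.5 103.9]
pca line dir (mod pi) 0.989 sd [2.3 3.2] centroid [551.5 100.2]
```

View pics/side9.png

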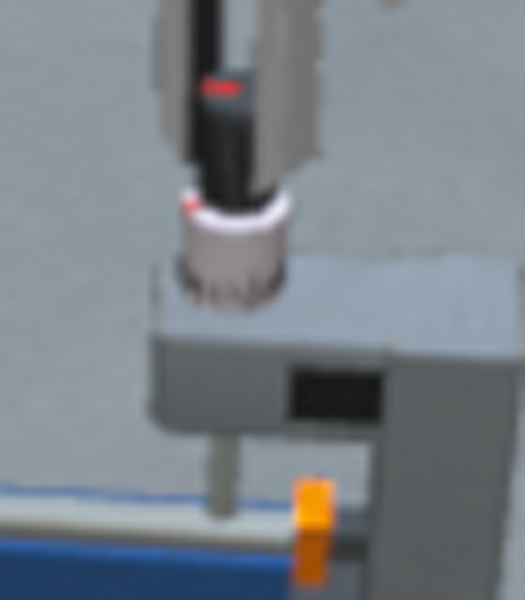

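The line keeps turning with the tool while the sleeve stands still, so the cap is slipping on the sleeve and the pads aren't slipping on the cap. By tool angle the slip is about 0.23 rad. I'll add about 0.25 rad to make it clear.

servo_tool([
  [0.02,0,0,0,0.05],
  [0.02,0,0,0,0.05],
  [0.02,0,0,0,0.05],
  [0.02,0,0,0,0.05],
  [0.02,0,0,0,0.05],
  [0.02,0,0,0,0],
])

```text
clock: 14.0
position: [555.1, 106.6, 216.1]
orientation: [[-0.143, 0.989, 0.034], [0.99, 0.142, 0.011], [0.005, 0.036, -0.999]]
contact_force: [1.5, 1.8, 1.1]
gripper_width: 0.275
```

```bash
python3 w.py; python3 ang.py; python3 sn.py side10
```

```text
tau6 0.408
t 14.0 gauge xyz [  1.1   0.8 216.1] yaw 1.714 j [ 0.06  0.23  1.54  0.01  1.34 -0.08] F [1.53 1.81 1.15] M [-0.092  0.299  0.041] w 25.9
[(array([302.31, 167.7 ]), -0.208, 5.3, 571), (array([302.78, 184.48]), -0.195, 14.4, 130)] slip 0.013
[(array([298.61, 165.6 ]), -2.57, 8.1, 541), (array([295.13, 182.05]), -1.776, 14.6, 99)] slip 0.794
pca line dir (mod pi) 2.78 sd [1.6 3.7] centroid [560.5 103.9]
pca line dir (mod pi) -2.669 sd [2.1 3.7] centroid [548.5 100.6]
```

View pics/side10.png

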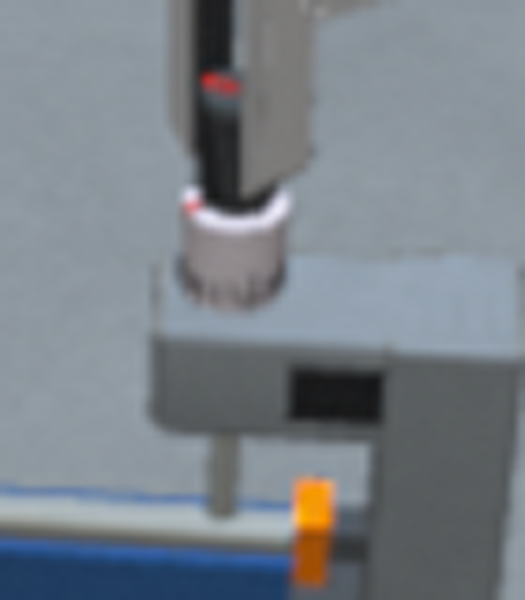

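Tool-based slip is now about 0.48 rad; the picture reads high, at most 0.8. The torque readings also fit a slipping cap. Both are inside 0.15–1.5, so I'll let go.

servo_tool([
  [0.03,0,0,0,0],
  [0.04,0,0,0,0],
  [0.06,0,0,0,0],
  [0.06,0,0,0,0],
  [0.06,0,0,0,0],
  [0.06,0,0,0,0],
])

```text
clock: 14.65
position: [555.7, 105.5, 216.0]
orientation: [[-0.147, 0.989, 0.036], [0.989, 0.146, 0.009], [0.003, 0.037, -0.999]]
contact_force: [-0.4, -0.5, -0.6]
gripper_width: 0.629
```

```bash
python3 w.py; python3 ang.py; python3 sn.py side11
```

```text
tau6 0.002
t 14.65 gauge xyz [  0.4  -0.3 216. ] yaw 1.718 j [ 0.06  0.23  1.54  0.01  1.33 -0.09] F [-0.35 -0.5  -0.59] M [-0.044 -0.065  0.024] w 59.1
[(array([302.31, 167.7 ]), -0.208, 5.3, 571), (array([302.78, 184.48]), -0.195, 14.4, 130)] slip 0.013
[(array([299.06, 166.07]), -2.363, 6.3, 465), (array([295.48, 182.13]), -1.738, 13.9, 69)] slip 0.625
pca line dir (mod pi) 2.78 sd [1.6 3.7] centroid [560.5 103.9]
pca line dir (mod pi) -2.52 sd [2.2 3.3] centroid [550.8 100.6]
```

View pics/side11.png

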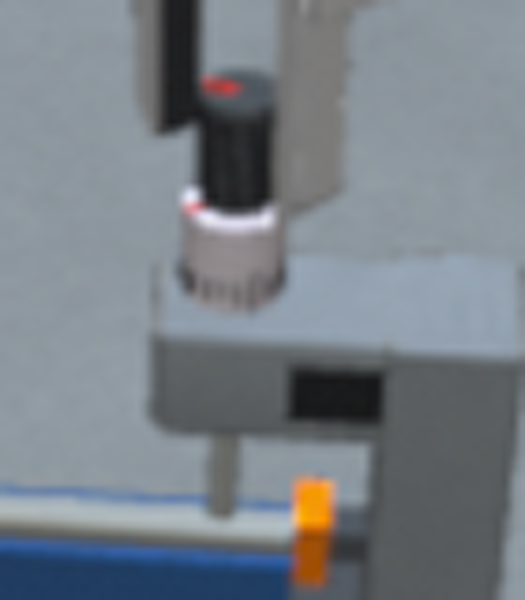

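The fingers are free of the cap. Raising and withdrawing.

servo_tool([
  [0.06,0,0,-0.015,0],
  [0.06,0,0,-0.02,0],
  [0.06,0,0,-0.025,0],
  [0.06,0,0,-0.03,0],
  [0.06,0,0,-0.03,0],
  [0.06,0,0,0,0],
])

```text
clock: 15.3
position: [549.4, 104.3, 337.9]
orientation: [[-0.147, 0.989, 0.028], [0.989, 0.147, 0.008], [0.004, 0.029, -1.0]]
contact_force: [1.1, 0.6, 0.1]
gripper_width: 0.639
```

servo_tool([
  [0.06,-0.035,0,0,0],
  [0.06,-0.035,0,0,0],
  [0.06,-0.035,0,0,0],
  [0.06,-0.035,0,0,0],
  [0.06,-0.035,0,0,0],
  [0.06,-0.035,0,0,0],
  [0.06,0,0,0,0],
  [0.06,0,0,0,0],
])

```text
clock: 15.97
position: [583.1, -109.9, 336.3]
orientation: [[-0.153, 0.988, 0.033], [0.988, 0.153, 0.01], [0.005, 0.034, -0.999]]
contact_force: [-0.2, 0.8, 0.8]
gripper_width: 0.639
```

```bash
python3 w.py; python3 ang.py
python3 - <<'E'
from station import snapshot
import cv2
for n,(a,b,c,d) in (("side",(155,245,245,365)),("top",(190,270,210,310))):
    s=snapshot(n)["pixels"][:,:,::-1].copy(); cv2.imwrite(f"pics/{n}12f.png",s); cv2.imwrite(f"pics/{n}12.png",cv2.resize(s[a:b,c:d],(800,600) if n=="side" else (750,600),interpolation=cv2.INTER_CUBIC))
E
```

```text
tau6 -0.033
t 15.97 gauge xyz [-169.8 -135.1  336.3] yaw 1.725 j [-0.32  0.24  1.23  0.02  1.63 -0.47] F [-0.17  0.81  0.76] M [-0.06  -0.013 -0.046] w 60.0
[(array([302.31, 167.7 ]), -0.208, 5.3, 571), (array([302.78, 184.48]), -0.195, 14.4, 130)] slip 0.013
[(array([299.27, 166.11]), -2.357, 5.8, 426), (array([295.48, 182.12]), -1.741, 13.9, 67)] slip 0.616
pca line dir (mod pi) 2.78 sd [1.6 3.7] centroid [560.5 103.9]
pca line dir (mod pi) -2.525 sd [2.2 3. ] centroid [551.2 100.9]
```

View pics/side12.png

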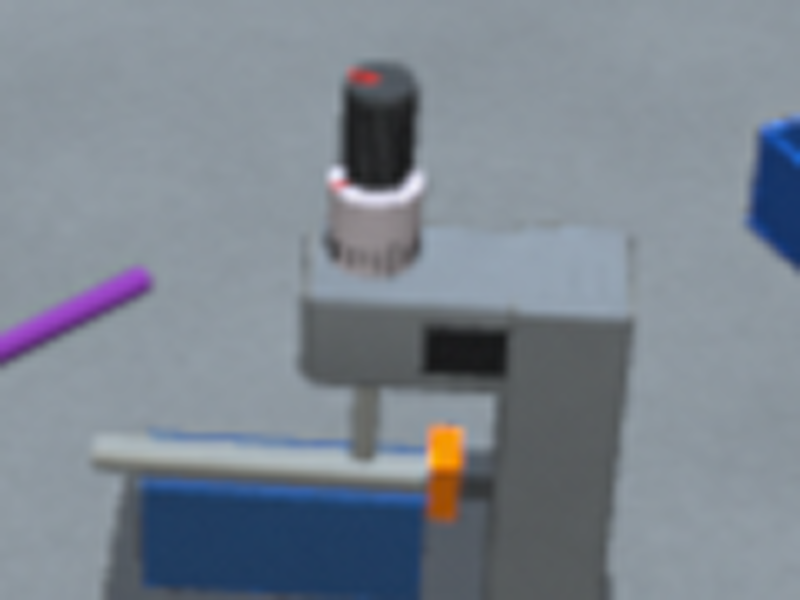

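View pics/top12.png

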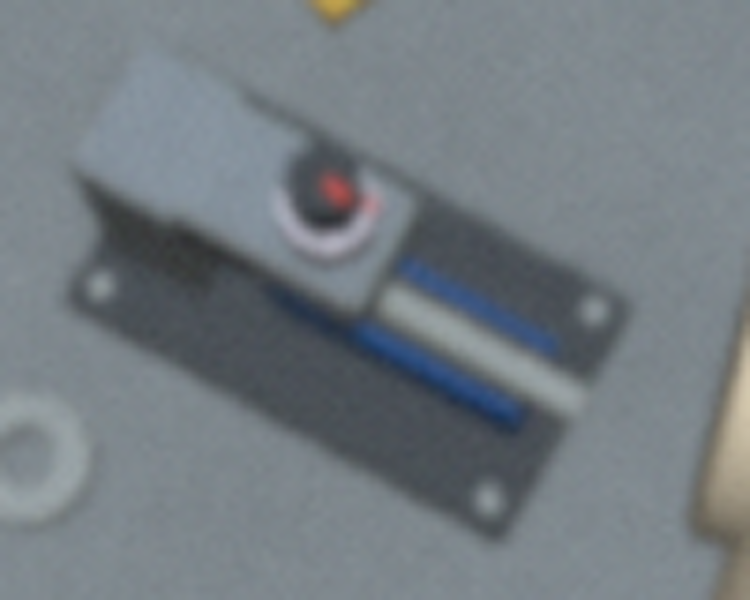

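View pics/top12f.png

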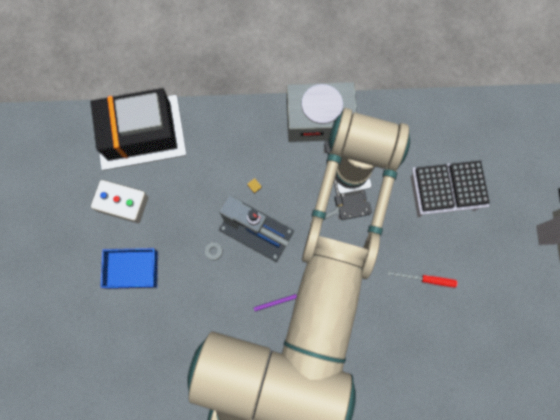

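The top view agrees. The cap line points toward (350,200) and the sleeve mark is at (372,207), giving about 0.6 rad of slip. The pin sits against the stop under the spindle, the bystanders are unmoved and the arm is clear. Handing in.

```bash
python3 -c "
from station import workorder
print(workorder.sign_off())"
```

```text
the job is handed in; nothing more can be done
None
```

The job is handed in, at about 16 s of the 72 s; sign-off gives no verdict.

**What I did:** I pushed the pin about 16 mm home with the shut fingertips. The push took about 3 N while sliding and the last reading was 6.7 N when it met the stop. I then gripped the cap, which read 25.6 mm against 26 mm, and turned it about 2.13 rad clockwise in one stroke. The sleeve stopped after about 1.6 rad while the moment rose from about 0.04 to 0.11–0.2 N·m. I let the cap slip, opened the fingers and withdrew without touching the sleeve.

**Last checks:**
- **Pin and spindle:** the pin shows no visible gap at the orange stop, and the spindle is down on it.
- **Table:** the ring, block, screwdriver and bin look unmoved in the top view, and the arm is clear of everything.

**Readings that disagreed or couldn't be measured:**
- **Slip angle:** it read about 0.48 rad from the tool angle and 0.62 rad from the side camera after letting go. The side camera read as high as 0.79 while the fingers still partly hid the cap. All are inside 0.15–1.5 rad, but the camera values are above or near the top of the 20–40 degrees asked for.
- **Sleeve ease-back:** the sleeve went back about 0.1 rad when released, as the text said it might.
- **Clamping force:** I couldn't measure it directly. I take it as good from the ratchet slipping and the sleeve easing back so little.

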